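# Pop open the touch-latch spice cupboard

### The job

Open the spice cupboard with the green door using only the fingers as a pusher: press the shut door at its brass dot until the catch lets go and the door springs ajar, back off so that it stands ajar for a moment, then reach behind its free edge and push it wide open (at least 60 degrees) and leave it so. Do not pinch the door or pick anything up; keep the cream cupboard shut and leave the garlic, mug and lemon where they are.

Things in the scene. Friction and masses are not known exactly. Their poses are not given: they have to be found in the camera images.
- green_cupboard: small wooden cupboard with a dark green door, fixed to the worktop, 130 mm deep, 180 mm wide, 200 mm high; origin at the centre of its underside; z up, its -x faces the robot side where the door is (outer face of the shut door at x = -89 mm), +y to the left. The door has no handle; it is hinged on the left. Jars stand inside, well back
- green_door (a joint): angle of the green door about its upright hinge, rad: 0 shut and held by the catch, negative pushed in (solid stop at -0.044), positive opening toward the robot side (stop at 1.55). Pushing in about 4 mm at the catch (to about -0.03) with 4 to 6 N trips the catch; once you back off, a spring ejector swings the door to about 0.4 and no further. From there it turns freely with a light damped drag (1 to 2 N at its free edge) and stays where it is left.
- green_push (a point): place to press the green door: brass dot 18 mm across on its outer face, 148 mm from the hinge, 26 mm from the free (right-hand) edge, 28 mm below the cupboard's top; it moves with the door
- green_hinge (a point): point on the upright hinge axis of the green door, at the height of the dot. The axis lies in the rear face of the door at its left edge (seen from the robot), so the door panel, 16 mm thick, 174 mm wide, from z = 6 mm to z = 200 mm, extends from here along the cupboard's -y when shut; the cupboard body's front edges are 8 mm behind the rear face
- green_front: outer half (8 mm) of the green door panel, painted; its frame is that of the door: origin on the hinge axis at worktop height, z up, its -y runs from the hinge to the free edge, its -x points out of the outer face, and it turns with the door
- green_liner: inner half (8 mm) of the green door panel, bare wood; same frame. A steel striker sticks out 30 mm from it near the free edge, less than 55 mm above the worktop, where the catch and the spring ejector sit on the cupboard floor; higher up this face is plain
- cream_cupboard: a second cupboard of the same make, with a cream door and the same kind of catch, to be left shut; same sizes and axes. The two may stand either way round
- cream_door (a joint): angle of the cream door about its upright hinge, rad: 0 shut and held by the catch, negative pushed in (solid stop at -0.044), positive opening toward the robot side (stop at 1.55). Pushing in about 4 mm at the catch (to about -0.03) with 4 to 6 N trips the catch; once you back off, a spring ejector swings the door to about 0.4 and no further. From there it turns freely with a light damped drag (1 to 2 N at its free edge) and stays where it is left.
- cream_push (a point): place to press the cream door: brass dot 18 mm across on its outer face, 148 mm from the hinge, 26 mm from the free (right-hand) edge, 28 mm below the cupboard's top; it moves with the door
- cream_hinge (a point): point on the upright hinge axis of the cream door, at the height of the dot. The axis lies in the rear face of the door at its left edge (seen from the robot), so the door panel, 16 mm thick, 174 mm wide, from z = 6 mm to z = 200 mm, extends from here along the cupboard's -y when shut; the cupboard body's front edges are 8 mm behind the rear face
- cream_front: outer half (8 mm) of the cream door panel, painted; its frame is that of the door: origin on the hinge axis at worktop height, z up, its -y runs from the hinge to the free edge, its -x points out of the outer face, and it turns with the door
- cream_liner: inner half (8 mm) of the cream door panel, bare wood; same frame. A steel striker sticks out 30 mm from it near the free edge, less than 55 mm above the worktop, where the catch and the spring ejector sit on the cupboard floor; higher up this face is plain
- garlic: loose garlic bulb, 48 mm across and high; origin under its centre, z up
- mug: loose orange mug, 101 mm high, 78 mm across, handle to its -y; origin under its centre, z up
- lemon: loose lemon lying on its side, 73 x 56 x 57 mm; origin under its centre, z up

How it is judged (in metres and radians):
On the way:
1. the green door has sprung ajar (about 15 to 40 degrees) and nothing of the robot touches it (value of joint green_door between 0.26 and 0.7 rad and contact force between each of the arm, the fingers and green_front below 0.1 N and contact force between each of the arm, the fingers and green_liner below 0.1 N), for 0.2 s.
At the end, for the whole second after the job is handed in: the green door stands still, open by more than 1.0 rad (57 degrees); the cream door is shut (under 0.03 rad); garlic, mug and lemon are each within 30 mm of where they stood (value of joint green_door above 1 rad and velocity of joint green_door between -0.05 and 0.05 rad/s and value of joint cream_door below 0.03 rad and distance of each of garlic, mug, lemon from where it was at the start of the episode below 0.03 m); the robot touches nothing.
It fails at once if the cream door springs open (value of joint cream_door above 0.1 rad).
It fails at once if the green door is pinched between the fingers (more than 8 N on its outer and inner faces at once) (contact force between the fingers and green_front above 8 N and contact force between the fingers and green_liner above 8 N).
It fails at once if the garlic, the mug or the lemon is moved, lifted or knocked by more than 40 mm (distance of any of garlic, mug, lemon from where it was at the start of the episode above 0.04 m).
It also fails if it takes over 48 s, if anything falls off the work surface, if the arm or the gripper's body presses on something with over 40 N, if the wrist force passes 120 N, or if a joint passes its speed limit or range.

### The arm

A 7-joint arm with a two-finger parallel gripper is mounted at the origin on a cart in front of the work surface, level with it; the furniture and walls round the work are solid. World frame = base frame: x ahead of the robot, y to its left, z up, the work surface at z = 0. Lengths are in m, angles in degrees, forces in N, time in s.
With the tool pointing down it reaches from about 0.425 to 0.875 m from the base axis. Payload 4.7 kg.
Tool frame: the origin (TCP) lies on the centre line of the jaws, within the pads' length; the fingertips stand 8 mm ahead of it and the grasp point (between the pads) lies 11 mm behind it; z points along the fingers, y is the direction in which the jaws open and shut (so a half turn about z gives the same grasp; the last joint's range is limited). The gripper opens to 87 mm and grips with 3 to 60 N. Pads are 19 mm wide; open, the fingers measure 117 mm over their backs; the gripper's body (75 mm by 190 mm) begins 51 mm behind the grasp point.
Start: joints at [-72.76, 18.392, -4.016, 83.108, 1.295, 78.541, -3.26], TCP at [0.184, 0.623, 0.231] pointing down, gripper open.
Joint ranges: [-163.93, 163.93], [-17.29, 119.83], [-79.2, 71.16], [3.27, 140.29], [-89.18, 269.18], [5.43, 117.66], [-154.24, 154.24]. Speed limits (degrees/s): [147.25, 147.25, 180, 180, 180, 180, 180].

### API

Orientations are given as [roll, pitch, yaw] about the fixed x, y, z axes, in that order (R = Rz(yaw) Ry(pitch) Rx(roll)).
In Python, from cell import env gives the robot as it stands. The module is installed in compiled form; this text tells all that it offers.
- The arm moves only by the tool move_arm, never from a script. Its argument "steps" is a list of rows, each a list of 2 entries, a list of its own where there are three numbers: the shift along the tool's x, y, z in m, then the turn about the tool's z in rad. A call has 1 to 20 rows; each row is the pose to reach, as a shift and turn from the pose commanded when the call began, along the tool's axes at that moment; what a row does not reach only later rows make up. A row lasts 1/8 s, in which the tool goes at most 62.5 mm and 10.7 degrees, less where a joint would pass 70% of its speed; a pose out of reach is approached as far as the arm can. A call with a gripper value outside its range is refused whole. "hand" is the closure, from -1 (fully open) to 1 (shut), set as the call begins (left out, the last holds). The fingers move at their own pace and stop on an object; "squeeze" is the grip in N (left out, the last holds). Time passes only in rows, so rows that repeat a pose let the fingers close. It gives the time, the measured TCP pose, the force and the opening at its end, in the units of the state.
- env.get_obs(): the state, without advancing time (a new reading comes with each control period).
- env.read_camera(name): name is "side" or "top" or "wrist"; returns (picture, depth): 384x512x3 uint8, red, green, blue; 384x512 float32, m along the optical axis (not along the pixel's ray), 0 where there is no reading.
- env.calibration(name): a dict with "intrinsics" (3x3 intrinsics, pixels), "position" and "orientation" of the camera in the world; the wrist camera has in their place "mount" (4x4, takes a point from camera to tool coordinates, whose origin is the TCP and whose axes are the flange's). Camera axes: x right, y up, looking along -z (the intrinsics and any distortion apply to the point x, -y, -z); pixel columns grow to the right and rows downward; lengths in m; the calibration is good to about 2 mm. A picture is of the moment at which its call begins: read the wrist's pose just before it. calibration takes no time and is no camera call.
- env.sign_off(): hands the job in, once; it reports no verdict.
Trained networks look in the newest picture that a camera, given by its name, has taken for a name from the list of things; names that differ only in an ending like _2 or _b are one class to them, and where a whole thing is asked for, a point or a joint stands for the part that bears it (a point fixed in the world has none). Each returns a list of dicts, best first, with "conf" (0 to 1); they miss things now and then, are a little off and sometimes report something else, mostly with a low value. They report only what shows in the picture. A call takes as long as a camera call.
- env.cut_out(camera, query): "region" (384x512 bool, what is visible of it) and "uv" ([column, row] in pixels, amid what is visible of it).
The state is a dict: "time_s": time; "qpos": joint angles; "joint_velocities": joint speeds; "effort": joint torques, N m; "tool_pos": TCP position; "tool_rot": TCP orientation; "force": force on the tool from outside, world axes, zero at the start; "wrist_torque": the same for the moment, N m; "grip_width": finger opening in m.
Only numpy, scipy, OpenCV 4.12 (cv2) and the standard library are available. Lean on these libraries where they do the work, as an engineer would, in place of code of your own. Each camera call takes 0.05 s, during which the arm holds its last target. There are 200 camera calls.

## Working session

There is one attempt and no reset: what is moved stays moved. The work goes in short steps, Python scripts to look and compute and a tool call to move; the robot and the scene stay as the last step left them, time stands still between calls to the robot, and variables do not carry over. Pictures are saved under pics/ and viewed, about 8 in all and at most 12, crops included, and the job is handed in when it is done.

Besides the shell and the picture viewer there is one more tool, called after "Emit:" in YAML: its name, and indented under it one key for each argument. move_arm: Moves the arm, as the interface text tells. Its arguments: {"type":"object","properties":{"steps":{"type":"array"},"hand":{"type":"number"},"squeeze":{"type":"number"}},"required":["steps"]}

```bash
mkdir -p pics; cat > h.py <<'E'
import numpy as np, cv2
from cell import env
from scipy.spatial.transform import Rotation as R
def rot(o):
    o=np.array(o,float)
    if o.shape==(3,3): return o
    return R.from_euler('xyz',o,degrees=True).as_matrix()
def world(cam,d):
    c=env.calibration(cam);K=np.array(c['intrinsics'])
    v,u=np.mgrid[0:384,0:512]
    p=np.stack([(u-K[0,2])/K[0,0]*d,-(v-K[1,2])/K[1,1]*d,-d],-1)
    return p@rot(c['orientation']).T+np.array(c['position'])
E
python3 - <<'E'
from h import *
print(env.get_obs())
for c in('side','top'):
    k=env.calibration(c);print(c,k)
    im,d=env.read_camera(c);cv2.imwrite(f'pics/{c}0.png',im[:,:,::-1])
    w=world(c,d)
    for q in('green_front','green_push','green_hinge','cream_front','cream_push','garlic','mug','lemon'):
        for r in env.cut_out(c,q)[:2]:
            m=r['region']&(d>0)
            P=w[m]
            if len(P): print(c,q,round(r['conf'],2),np.round(r['uv']),m.sum(),np.median(P,0).round(3),np.percentile(P,3,axis=0).round(3),np.percentile(P,97,axis=0).round(3))
E
python3 -c "
import cv2,numpy as np
cv2.imwrite('pics/a.png',cv2.resize(np.vstack([cv2.imread('pics/side0.png'),cv2.imread('pics/top0.png')]),(400,600)))"
```

```text
{'time_s': 0.0, 'qpos': array([-72.76025902,  18.44039106,  -4.01488241,  83.1753573 ,
         1.29491476,  78.53986454,  -3.2611755 ]), 'joint_velocities': array([ 0.02043757,  0.04378917,  0.10506429,  0.05982764,  0.00770623,
       -0.0891643 ,  0.05527519]), 'effort': array([ 2.12159898e-04, -4.91293752e+01, -4.03812155e-01, -3.12521875e+01,
       -6.38491334e-02,  4.38717962e-02,  1.94407862e-04]), 'tool_pos': array([0.18377105, 0.62292031, 0.22944232]), 'tool_rot': array([-1.79889623e+02,  5.84001695e-03,  1.63568216e+02]), 'force': array([ 0.16357112,  0.35121441, -0.91644522]), 'wrist_torque': array([ 0.00461328, -0.03662967, -0.04668781]), 'grip_width': 0.08703042421131085}
side {'intrinsics': array([[417.36187786,   0.        , 258.25840151],
       [  0.        , 417.36187786, 196.19213039],
       [  0.        ,   0.        ,   1.        ]]), 'position': array([0.47338842, 0.55839619, 0.80223465]), 'orientation': array([  48.41749407,   -1.04391222, -176.65135797])}
side green_front 0.78 [243. 175.] 577 [ 0.546 -0.258  0.151] [ 0.544 -0.346  0.026] [ 0.554 -0.195  0.20
[... 1546 characters left out ...]
cream_front 0.89 [168. 193.] 2364 [0.499 0.015 0.118] [ 0.495 -0.066  0.017] [0.503 0.097 0.2  ]
top cream_push 0.74 [171. 195.] 2495 [0.499 0.014 0.124] [ 0.495 -0.068  0.018] [0.509 0.095 0.202]
top cream_push 0.28 [212. 254.] 194 [ 0.348 -0.118  0.032] [ 0.332 -0.135  0.016] [ 0.37  -0.097  0.044]
top garlic 0.6 [270. 184.] 2361 [ 0.547 -0.284  0.119] [ 0.543 -0.364  0.017] [ 0.551 -0.202  0.2  ]
top garlic 0.49 [209. 254.] 152 [ 0.346 -0.116  0.033] [ 0.333 -0.133  0.022] [ 0.364 -0.098  0.043]
top mug 0.9 [353. 204.] 962 [ 0.511 -0.541  0.062] [ 0.478 -0.594  0.008] [ 0.554 -0.502  0.102]
top lemon 0.59 [341. 256.] 333 [ 0.352 -0.49   0.048] [ 0.334 -0.516  0.026] [ 0.386 -0.469  0.059]
```

View pics/side0.png

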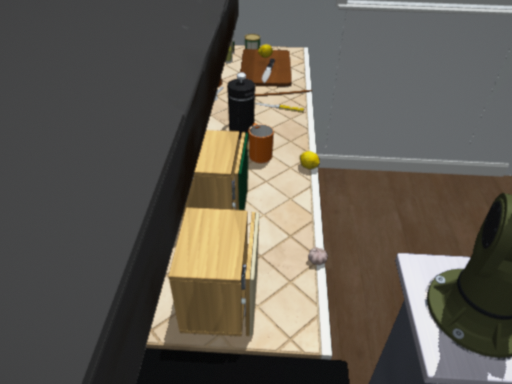

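View pics/top0.png

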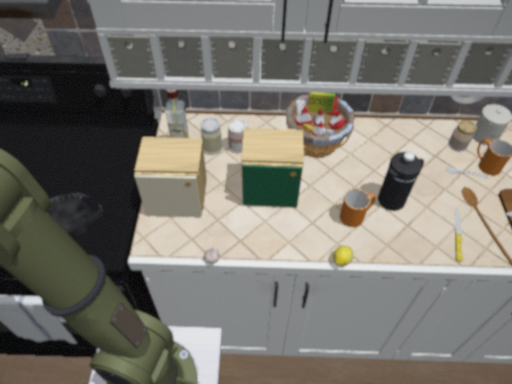

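The green cupboard is the right one, with its brass dot at about (292,174) in the top view. The cream one is on the left, the garlic at (211,255), the lemon at (343,256) and the mug at (353,207). Next I'll fit the door plane and locate the dot.

```bash
python3 - <<'E'
from h import *
im,d=env.read_camera('top');w=world('top',d)
r=env.cut_out('top','green_front')[0]['region']&(d>0)
P=w[r]; P=P[(P[:,2]>.02)&(P[:,2]<.19)]
for _ in range(3):
    A=np.c_[P[:,1],np.ones(len(P))]; s=np.linalg.lstsq(A,P[:,0],rcond=None)[0]; e=P[:,0]-A@s; P=P[abs(e)<.006]
print('x=a*y+b',s,'yaw deg',-np.degrees(np.arctan(s[0])),e.std(),P[:,1].min(),P[:,1].max(),len(P))
hsv=cv2.cvtColor(im,cv2.COLOR_RGB2HSV)
sub=(slice(165,186),slice(282,302))
m=np.zeros(d.shape,bool); m[sub]=(hsv[sub][...,0]>12)&(hsv[sub][...,0]<40)&(hsv[sub][...,1]>60)
v,u=np.nonzero(m)
for a in zip(u,v): print(a,w[a[1],a[0]].round(3),im[a[1],a[0]])
# top surface of cupboard
T=w[(abs(w[...,2]-.2)<.006)&(w[...,0]>.5)&(w[...,0]<.75)&(w[...,1]<-.15)&(w[...,1]>-.42)]
rc=cv2.minAreaRect((T[:,:2]*1000).astype(np.float32));print(rc,cv2.boxPoints(rc),np.median(T[:,2]))
E
```

```text
Traceback (most recent call last):
IndexError: list index out of range
```

```bash
python3 - <<'E'
from h import *
im,d=env.read_camera('top');w=world('top',d)
hsv=cv2.cvtColor(im,cv2.COLOR_RGB2HSV)
box=(w[...,0]>.5)&(w[...,0]<.6)&(w[...,1]<-.17)&(w[...,1]>-.4)&(d>0)
P=w[box&(hsv[...,0]>60)&(hsv[...,0]<95)&(hsv[...,1]>80)]; P=P[(P[:,2]>.02)&(P[:,2]<.19)]
for _ in range(3):
    A=np.c_[P[:,1],np.ones(len(P))]; s=np.linalg.lstsq(A,P[:,0],rcond=None)[0]; e=P[:,0]-A@s; P=P[abs(e)<.006]
print('x=a*y+b',s,'yaw deg',-np.degrees(np.arctan(s[0])),e.std(),P[:,1].min(),P[:,1].max(),len(P))
m=box&(hsv[...,0]>10)&(hsv[...,0]<50)&(w[...,2]>.15)&(w[...,2]<.19)
v,u=np.nonzero(m)
for a in zip(u,v): print(a,w[a[1],a[0]].round(3),im[a[1],a[0]])
T=w[(abs(w[...,2]-.2)<.006)&(w[...,0]>.5)&(w[...,0]<.75)&(w[...,1]<-.15)&(w[...,1]>-.42)]
rc=cv2.minAreaRect((T[:,:2]*1000).astype(np.float32));print(rc,cv2.boxPoints(rc).round(),np.median(T[:,2]))
E
```

```text
x=a*y+b [0.01609551 0.55134967] yaw deg -0.9221252872991327 0.0017852851810857156 -0.3639422180665522 -0.1999980435778481 1860
(np.int64(242), np.int64(161)) [ 0.574 -0.196  0.189] [168 151 121]
(np.int64(243), np.int64(161)) [ 0.573 -0.199  0.19 ] [166 147 112]
(np.int64(245), np.int64(161)) [ 0.574 -0.205  0.19 ] [169 150 113]
(np.int64(268), np.int64(161)) [ 0.576 -0.272  0.19 ] [162 143 107]
(np.int64(272), np.int64(161)) [ 0.577 -0.284  0.189] [166 147 109]
(np.int64(271), np.int64(162)) [ 0.573 -0.281  0.189] [169 150 112]
(np.int64(272), np.int64(162)) [ 0.573 -0.284  0.189] [171 153 115]
(np.int64(280), np.int64(162)) [ 0.574 -0.307  0.19 ] [168 150 113]
(np.int64(300), np.int64(163)) [ 0.575 -0.365  0.187] [161 142 105]
(np.int64(301), np.int64(163)) [ 0.572 -0.367  0.19 ] [162 142 108]
(np.int64(303), np.int64(164)) [ 0.573 -0.374  0.184] [197 183 160]
(np.int64(242), np.int64(167)) [ 0.552 -0.198  0.188] [78 85 70]
(np.int64(242), np.int64(169)) [ 0.548 -0.198  0.184] [78 82 66]
(np.int64(242), np.int64(170)) [ 0.551 -0.197  0.176] [80 84 68]
(np.int64(301), np.int64(170))
[... 3008 characters left out ...]
(294), np.int64(176)) [ 0.545 -0.349  0.162] [70 71 42]
(np.int64(295), np.int64(176)) [ 0.546 -0.352  0.162] [57 70 47]
(np.int64(300), np.int64(176)) [ 0.547 -0.366  0.161] [86 95 80]
(np.int64(301), np.int64(176)) [ 0.545 -0.369  0.163] [155 151 134]
(np.int64(300), np.int64(177)) [ 0.546 -0.366  0.157] [89 98 82]
(np.int64(301), np.int64(177)) [ 0.547 -0.37   0.156] [156 153 135]
(np.int64(300), np.int64(178)) [ 0.545 -0.367  0.154] [87 96 80]
(np.int64(301), np.int64(178)) [ 0.545 -0.37   0.154] [150 147 130]
((622.5335693359375, -284.45263671875), (180.37332153320312, 159.88096618652344), 89.24092864990234) [[ 541. -374.]
 [ 701. -376.]
 [ 704. -195.]
 [ 544. -193.]] 0.2006420923334563
```

Emit:
move_arm:
  steps:
    - [[0,0,-0.03],0]
    - [[0,0,-0.06],0]
    - [[0,0,-0.08],0]
  hand: 1
  squeeze: 10

```text
time_s: 1.42
tool_pos: [0.184, 0.6238, 0.3124]
tool_rot: [179.9, -0.0, 163.6]
force: [-0.0, 0.3, -0.3]
grip_width: 0.0647
```

Emit:
move_arm:
  steps:
    - [[-0.039,-0.037,0],0.144]
    - [[-0.078,-0.074,0],0.287]
    - [[-0.117,-0.112,0],0.431]
    - [[-0.156,-0.149,0],0.574]
    - [[-0.196,-0.186,0],0.718]
    - [[-0.235,-0.223,0],0.861]
    - [[-0.274,-0.261,0],1.005]
    - [[-0.313,-0.298,0],1.148]
    - [[-0.337,-0.343,0],1.292]
    - [[-0.36,-0.388,0],1.435]
    - [[-0.384,-0.433,0],1.579]
    - [[-0.408,-0.479,0],1.723]
    - [[-0.431,-0.524,0],1.866]
    - [[-0.455,-0.569,0],2.01]
    - [[-0.469,-0.616,0],2.153]
    - [[-0.483,-0.663,0],2.297]
    - [[-0.497,-0.71,0],2.44]
    - [[-0.511,-0.757,0],2.584]
    - [[-0.524,-0.804,0],2.727]
    - [[-0.538,-0.852,0],2.871]

```text
time_s: 3.92
tool_pos: [0.459, -0.3472, 0.311]
tool_rot: [-180.0, -0.1, -1.1]
force: [0.5, 0.2, 0.4]
grip_width: 0.0005
```

Emit:
move_arm:
  steps:
    - [[0,0,0.04],0]
    - [[0,0,0.08],0]
    - [[0,0,0.12],0]
    - [[0,0,0.142],0]
    - [[0.03,0,0.142],0]
    - [[0.055,0,0.142],0]
    - [[0.055,0,0.142],0]

```text
time_s: 4.8
tool_pos: [0.5156, -0.3459, 0.1681]
tool_rot: [180.0, 0.0, -0.8]
force: [0.2, 0.5, 0.7]
grip_width: 0.0002
```

```bash
python3 - <<'E'
from h import *
o=env.get_obs();print(o['force'],o['tool_pos'])
im,d=env.read_camera('top');cv2.imwrite('pics/t1.png',cv2.resize(im[120:280,180:380,::-1],(800,640))[:600])
E
```

```text
[0.15082452 0.54036486 0.69345253] [ 0.51561135 -0.34588666  0.16810682]
```

View pics/t1.png

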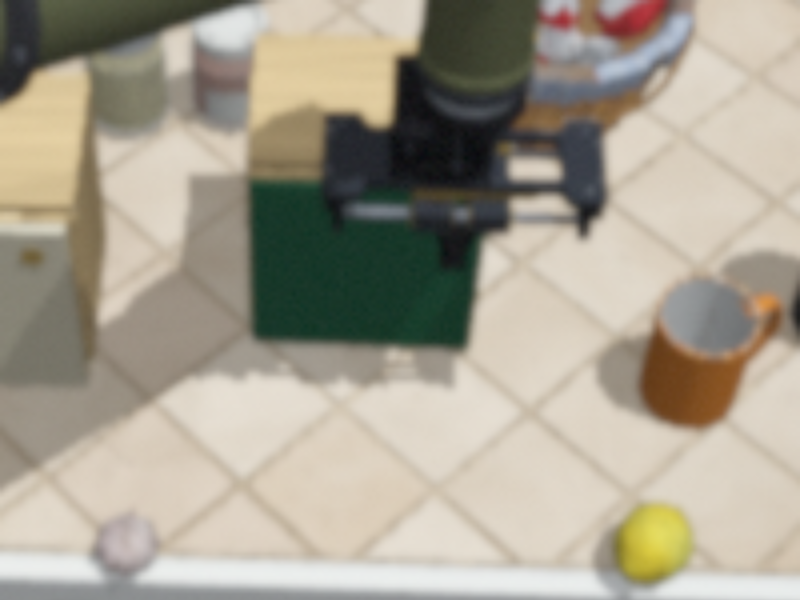

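The closed fingers, at crop (455,245), stand just in front of the dot near the free edge, clear of everything else. I'll press gently.

Emit:
move_arm:
  steps:
    - [[0.01,0,0],0]
    - [[0.015,0,0],0]
    - [[0.018,0,0],0]
    - [[0.02,0,0],0]
    - [[0.021,0,0],0]
    - [[0.022,0,0],0]
    - [[0.022,0,0],0]

```text
time_s: 5.72
tool_pos: [0.5349, -0.3473, 0.1685]
tool_rot: [-180.0, 0.1, -1.0]
force: [-3.9, 1.2, 2.8]
grip_width: 0.0004
```

Emit:
move_arm:
  steps:
    - [[0.001,0,0],0]
    - [[0.002,0,0],0]
    - [[0.003,0,0],0]
    - [[0.004,0,0],0]
    - [[0.004,0,0],0]

```text
time_s: 6.35
tool_pos: [0.5397, -0.3478, 0.1686]
tool_rot: [180.0, 0.0, -1.0]
force: [-3.6, -0.9, 1.2]
grip_width: 0.0002
```

Emit:
move_arm:
  steps:
    - [[0.001,0,0],0]
    - [[0.002,0,0],0]
    - [[0.003,0,0],0]
    - [[0.003,0,0],0]

```text
time_s: 6.85
tool_pos: [0.5406, -0.3478, 0.1685]
tool_rot: [-180.0, 0.2, -1.0]
force: [-9.9, -0.0, 5.0]
grip_width: 0.0004
```

The force jumped to about 10 N, so the door is at its stop and the catch should be tripped. Backing off.

Emit:
move_arm:
  steps:
    - [[-0.03,0,0],0]
    - [[-0.07,0,0],0]
    - [[-0.11,0,0],0]
    - [[-0.12,0,0],0]
    - [[-0.12,0,0],0]
    - [[-0.12,0,0],0]
    - [[-0.12,0,0],0]
    - [[-0.12,0,0],0]
    - [[-0.12,0,0],0]
    - [[-0.12,0,0],0]

```text
time_s: 8.1
tool_pos: [0.423, -0.3454, 0.1685]
tool_rot: [180.0, 0.0, -0.9]
force: [-0.5, -0.2, 0.2]
grip_width: 0.0005
```

```bash
cat > door.py <<'E'
from h import *
import sys
o=env.get_obs();print(o['time_s'],o['force'].round(1),o['tool_pos'].round(4))
im,d=env.read_camera('top');w=world('top',d)
cv2.imwrite(f'pics/{sys.argv[1]}.png',cv2.resize(im[130:280,180:380,::-1],(800,600)))
hsv=cv2.cvtColor(im,cv2.COLOR_RGB2HSV)
box=(w[...,0]>.35)&(w[...,0]<.6)&(w[...,1]<-.15)&(w[...,1]>-.4)&(d>0)&(w[...,2]>.02)&(w[...,2]<.15)
P=w[box&(hsv[...,0]>60)&(hsv[...,0]<95)&(hsv[...,1]>110)][:,:2]
vx,vy,x0,y0=cv2.fitLine(P.astype(np.float32),cv2.DIST_HUBER,0,.005,.001).ravel()
if vy>0: vx,vy=-vx,-vy
print('door angle',np.arctan2(-vx,-vy)+.016,len(P),np.percentile(P,[1,99],axis=0).round(3))
E
python3 door.py t2
```

```text
8.1 [-0.5 -0.2  0.2] [ 0.423  -0.3454  0.1685]
door angle 0.4541468 854 [[ 0.479 -0.34 ]
 [ 0.546 -0.197]]
```

View pics/t2.png

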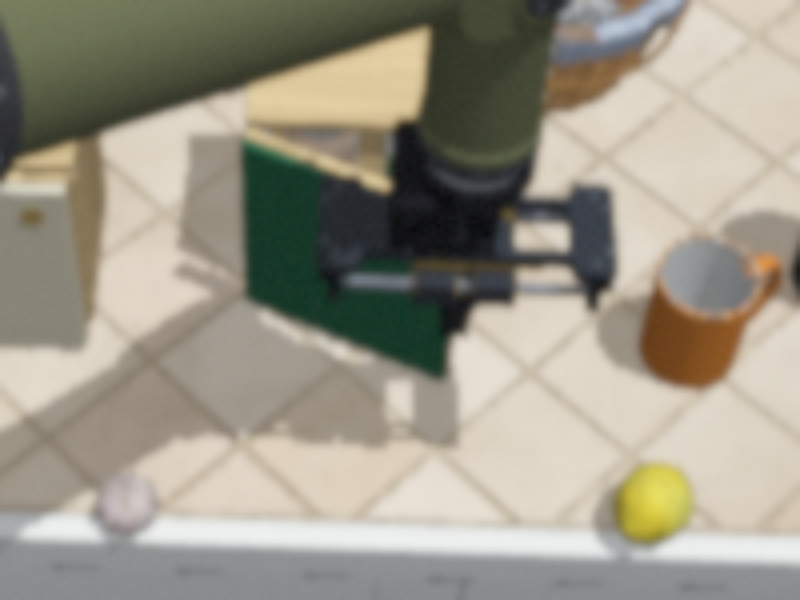

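The door stands ajar at about 0.43 rad with nothing touching it; its free edge is at about (445,370) in the crop. I'll go round the free edge and in behind it.

Emit:
move_arm:
  steps:
    - [[0,0.04,0],0]
    - [[0,0.08,0],0]
    - [[0.03,0.08,0],0]
    - [[0.075,0.08,0],0]
    - [[0.117,0.08,0],0]
    - [[0.117,0.08,0],0]
    - [[0.117,0.05,0],0]
    - [[0.117,0.02,0],0]
    - [[0.117,-0.01,0],0]
    - [[0.117,-0.01,0],0]

```text
time_s: 9.4
tool_pos: [0.5403, -0.3346, 0.1684]
tool_rot: [-179.9, -0.0, -0.7]
force: [0.1, -1.2, -0.5]
grip_width: 0.0006
```

```bash
python3 door.py t3
```

```text
9.4 [ 0.1 -1.2 -0.5] [ 0.5403 -0.3346  0.1684]
door angle 0.45177498 1278 [[ 0.478 -0.342]
 [ 0.546 -0.199]]
```

View pics/t3.png

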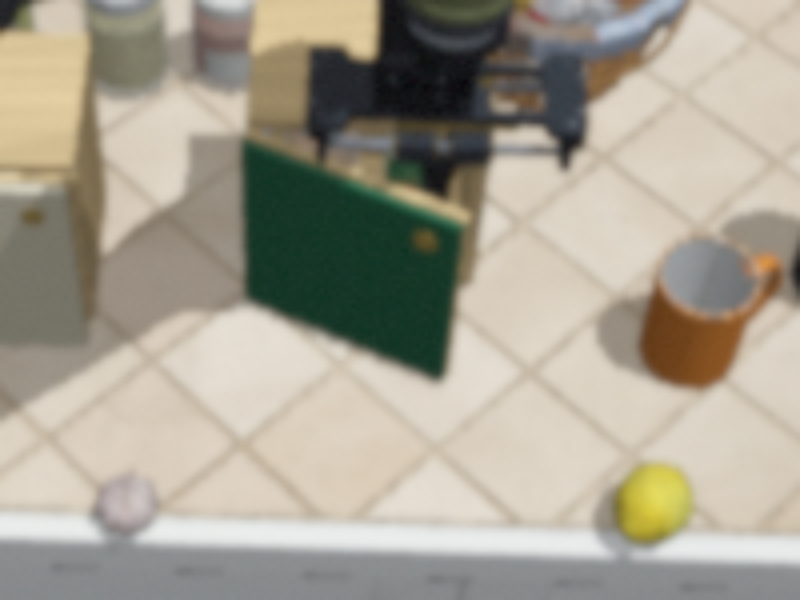

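The fingers are behind the door at crop (437,175), between the panel and the cupboard, without contact. I'll sweep it open along an arc.

Emit:
move_arm:
  steps:
    - [[-0.015,-0.004,0],0]
    - [[-0.03,-0.008,0],0]
    - [[-0.042,-0.015,0],0]
    - [[-0.054,-0.022,0],0]
    - [[-0.066,-0.03,0],0]
    - [[-0.073,-0.036,0],0]
    - [[-0.08,-0.043,0],0]
    - [[-0.086,-0.05,0],0]
    - [[-0.091,-0.058,0],0]
    - [[-0.096,-0.065,0],0]
    - [[-0.101,-0.073,0],0]
    - [[-0.104,-0.08,0],0]
    - [[-0.107,-0.087,0],0]
    - [[-0.11,-0.093,0],0]
    - [[-0.11,-0.093,0],0]
    - [[-0.11,-0.093,0],0]

```text
time_s: 11.45
tool_pos: [0.4315, -0.2425, 0.1685]
tool_rot: [-180.0, 0.0, -0.9]
force: [-0.7, -0.5, -0.0]
grip_width: 0.0005
```

```bash
python3 door.py t4
```

```text
11.45 [-0.7 -0.5 -0. ] [ 0.4315 -0.2425  0.1685]
door angle 1.3801365 95 [[ 0.389 -0.218]
 [ 0.506 -0.192]]
```

View pics/t4.png

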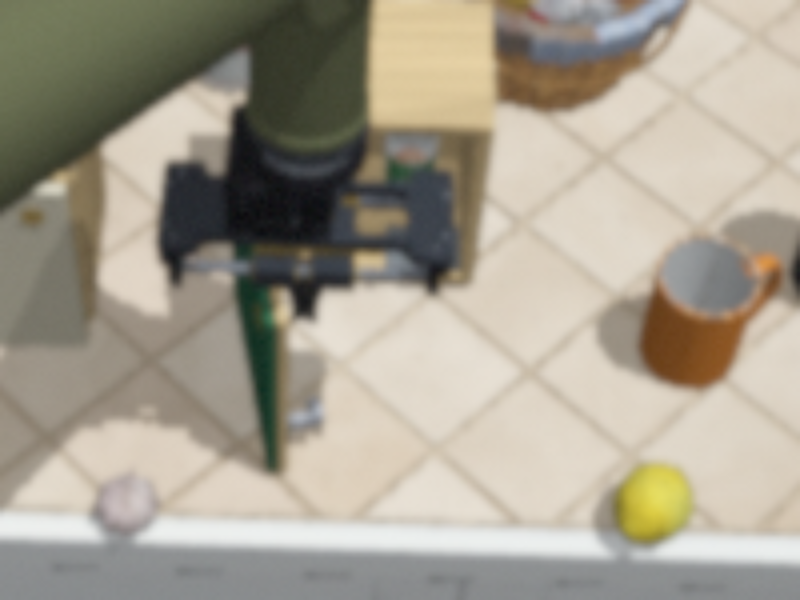

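The door is open at about 1.38 rad, with its edge at crop (275,468), and everything else is undisturbed. I'll back the fingers off to the right, then lift.

Emit:
move_arm:
  steps:
    - [[0,0.02,0],0]
    - [[0,0.05,0],0]
    - [[0,0.07,0],0]
    - [[0,0.07,-0.03],0]
    - [[0,0.07,-0.07],0]
    - [[0,0.07,-0.11],0]
    - [[0,0.07,-0.12],0]
    - [[0,0.07,-0.12],0]
    - [[0,0.07,-0.12],0]
    - [[0,0.07,-0.12],0]

```text
time_s: 12.75
tool_pos: [0.4299, -0.3121, 0.2873]
tool_rot: [-180.0, 0.1, -0.9]
force: [0.1, 0.5, -0.8]
grip_width: 0.0009
```

```bash
python3 door.py t5; python3 - <<'E'
from h import *
im,d=env.read_camera('top');w=world('top',d)
for q in('garlic','mug','lemon','cream_front'):
    for r in env.cut_out('top',q)[:2]:
        print(q,round(r['conf'],2),np.median(w[r['region']&(d>0)],0).round(3))
E
```

```text
12.75 [ 0.1  0.5 -0.8] [ 0.4299 -0.3121  0.2873]
door angle 1.3803005 110 [[ 0.389 -0.218]
 [ 0.507 -0.192]]
garlic 0.6 [ 0.347 -0.117  0.033]
mug 0.6 [ 0.511 -0.54   0.061]
lemon 0.8 [ 0.353 -0.492  0.048]
lemon 0.65 [ 0.499 -0.008  0.093]
cream_front 0.95 [ 0.499 -0.004  0.091]
cream_front 0.39 [ 0.353 -0.491  0.048]
```

View pics/t5.png

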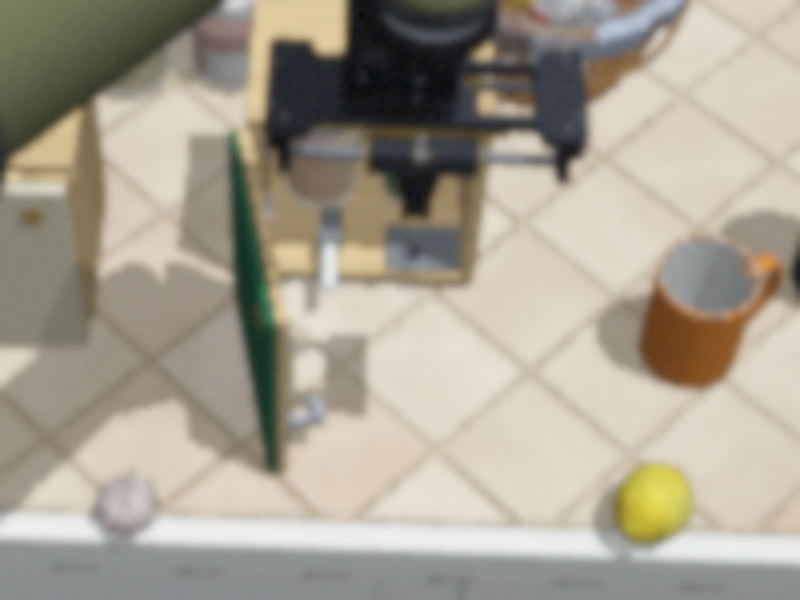

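The green door stays wide open, the gripper is clear above it, and the cream door and loose things are unmoved.

```bash
python3 -c "
from cell import env
print(env.sign_off())"
```

```text
the job is handed in; nothing more can be done
None
```

The green door is open to about 1.38 rad (79°) and stays there. I handed the job in at about 13 s of robot time; sign-off gives no verdict.

- **Press:** I pressed the brass dot with closed fingers until the force rose to about 10 N. After I backed off, the door stood ajar at about 0.45 rad by the camera, with nothing touching it.
- **Push open:** I reached round the free edge, swept the door open from behind, then drew the fingers away to the right and up.
- **Last checks:** The door angle was the same before and after I let go, and the force reading was about zero. The cream door's face was still at x = 0.499 m, so shut. The garlic, mug and lemon were within 3 mm of where they started.
- **Detector errors:** The detector once missed the green door and sometimes gave one object another's name. I used colour and depth for the door and checked against the pictures.

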